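# Press the keyed pump shaft into the belt pulley and hold it home

### The job

Take the keyed drive shaft out of the wooden block by its flat tongue and push it down into the hub of the belt pulley clamped in the blue fixture, turning it until its key slips into the keyway, then keep pushing against the spring until its collar is fully home on the hub face. Finish while still gripping the tongue and pressing the shaft home (the spring lifts it out if you let go), ready for the retaining screw. Leave the piston, bearing, spray bottle and wrench where they are.

Things in the scene. Friction and masses are not known exactly. Their poses are not given: they have to be found in the camera images.
- shaft: Loose steel shaft, about 0.45 kg, hanging upright in the wooden block by its collar. Origin at the lower tip, z up its axis. From the tip up: round spigot 24 mm diameter (tip chamfered 3.5 mm over 4 mm), collar 50 mm diameter from 45 to 53 mm, flat drive tongue from 53 to 98 mm. The key is on the +x side of the spigot; yellow marks on top of the collar and on the tongue's edge show it.
- shaft_tip (a point): Centre of the shaft's lower tip (same point and axes as shaft). The key, 8 mm wide, stands out to 17 mm from the axis and runs from 16 mm above the tip up to the collar, with a 5.5 mm wide lead-in from 12 to 16 mm.
- collar_under (a point): On the shaft axis at the underside of the collar, 45 mm above the tip; it lies at the hub face when the shaft is home.
- tongue_mid (a point): Centre of the shaft's drive tongue, 75.5 mm above the tip, same axes as the shaft. The tongue is 34 mm along x, 20 mm thick along y, 45 mm high: grip the two flats that face +y and -y.
- rack: Fixed wooden block 90 x 90 x 60 mm high with a 39 mm round hole through its middle, in which the shaft hangs (collar on its top). Origin at the centre of its underside.
- fixture: Fixed blue fixture plate 170 x 130 x 12 mm with an aluminium belt pulley (122 mm diameter) clamped flat on it, hub upwards. Two dark clamp dogs on the +x and -x sides reach 85 mm high. Origin at the centre of the plate's underside, on the hub axis, z up. Local +x is the side of the keyway.
- hub_face (a point): Centre of the hub's top face, 90 mm above the bench, axes of the fixture. Hub 64 mm across; bore 27 mm across, 50 mm long, open below; keyway 11 mm wide on the +x side, out to 19.5 mm from the axis, full length, marked by yellow on the face and side. The shaft's +x must point along this +x within about 5 degrees to enter beyond the first 12 mm.
- thrust_pad (a joint): Travel (m) of the sprung brass pad in the bore: 0 at rest, its top 33 mm below the hub face; grows as the shaft tip pushes it down; 0.012 when the shaft is home, stop at 0.016. The spring pushes up with 6 N at first, 14.5 N at home, more than the shaft's weight. A red upright beside the pulley on the fixture's +y side sinks with it.
- piston: Bystander: loose aluminium piston, 80 mm diameter, 58 mm high, standing. Origin at the centre of its underside.
- bearing: Bystander: loose steel bearing ring, 62 mm diameter, 16 mm high, lying flat. Origin at the centre of its underside.
- spray_can: Bystander: loose white spray bottle with a red cap, 64 mm diameter, 170 mm high, standing. Origin at the centre of its underside.
- wrench: Bystander: loose steel wrench, 180 mm long, lying along its x. Origin at the underside, about its middle.
Not all that is in view belongs to the job. There is more than one size of the shaft; the one meant has the size given above.

How it is judged:
On the way, in this order (a step that is already met when the one before it is completed fails the run):
1. the shaft is lifted clear out of the block in the gripper (height (world z) of shaft_tip above 0.075 m and contact force between the fingers and shaft above 2 N), for 0.2 s.
2. the key has entered the keyway (tip more than 19 mm below the hub face, on the axis) (z of shaft_tip in the frame of hub_face below -0.019 m and horizontal distance between shaft_tip and hub_face below 0.005 m and angle between the x axis of shaft and the x axis of fixture, either way round below 0.35 rad), for 0.1 s.
At the end, for the whole second after the job is handed in: Key in the keyway, collar within 2 mm of the hub face, on axis within 4 mm, upright within 3 degrees, sprung pad down at least 9.5 mm, at rest, the gripper still on the tongue (grasp point within 35 mm of its middle, finger force over 2 N) (z of collar_under in the frame of hub_face below 0.002 m and horizontal distance between collar_under and hub_face below 0.004 m and angle between the x axis of shaft and the x axis of fixture, either way round below 0.3 rad and angle between the z axis of shaft and the z axis of fixture, either way round below 0.06 rad and value of joint thrust_pad above 0.0095 m and contact force between the fingers and shaft above 2 N and distance between the grasp point and tongue_mid below 0.035 m and linear speed of shaft below 0.02 m/s); the arm keeps its last pose, push and grip.
It fails at once if the piston is moved more than 30 mm (distance of piston from where it was at the start of the episode above 0.03 m).
It fails at once if the bearing is moved more than 30 mm (distance of bearing from where it was at the start of the episode above 0.03 m).
It fails at once if the spray bottle is moved more than 30 mm (distance of spray_can from where it was at the start of the episode above 0.03 m).
It fails at once if the wrench is moved more than 30 mm (distance of wrench from where it was at the start of the episode above 0.03 m).
It also fails if it takes over 51 s, if anything falls off the work surface, if the arm or the gripper's body presses on something with over 40 N, if the wrist force passes 120 N, or if a joint passes its speed limit or range.

### The arm

A 6-joint arm with a two-finger parallel gripper is mounted at the origin on the work surface. World frame = base frame: x ahead of the robot, y to its left, z up, the work surface at z = 0. Lengths are in m, angles in rad, forces in N, time in s.
With the tool pointing down it reaches from about 0.3 to 0.775 m from the base axis. Payload 14.6 kg.
Tool frame: the origin (TCP) lies between the finger pads; the fingertips stand 8 mm ahead of it and the grasp point (between the pads) lies 11 mm behind it; z points along the fingers, y is the line along which they close (so a half turn about z gives the same grasp; the last joint's range is limited). The gripper opens to 85 mm and grips with 20 to 120 N. Pads are 22 mm wide; open, the fingers measure 114 mm over their backs; the gripper's body (76 mm by 85 mm) begins 54 mm behind the grasp point. The pads swing forward as they close: fully open they stand 13 mm farther back than shut.
Start: joints at [-1.204, 0.3, 1.521, -0, 1.321, -0.067], TCP at [0.231, -0.499, 0.239] pointing down, gripper open.
Joint ranges: [-3.03, 3.03], [-0.79, 2.21], [0.23, 2.52], [-1.04, 4.18], [0, 3.07], [-2.55, 2.55]. Speed limits (rad/s): [2.22, 2.22, 2.57, 3.14, 3.14, 3.14].

### API

Orientations are given as a unit quaternion [x, y, z, w].
In Python, from plant import get_obs, grab_frame, close_job gives the robot as it stands.
- The arm moves only by the tool send_rows, never from a script. Its argument "series" is a list that holds one entry, the list of rows, each a list of 7 numbers: the shift along the world's x, y, z in m, then the turn, a rotation vector about the world's x, y, z in rad, then the gripper command: -1 is shut, 1 is fully open, values between are in proportion. In form: [[[x, y, z, wx, wy, wz, fingers], ...]]. A call has exactly 5 rows; each row shifts and turns the commanded pose from where the row before left it; what a row does not reach is not made up. A row lasts 1/12 s, in which the tool goes at most 41.7 mm and 7.16 degrees, less where a joint would pass 70% of its speed; a pose out of reach is approached as far as the arm can. A call is refused whole if a number of a shift passes 0.0417 or a number of a turn 0.125, either way. A call with a gripper value outside its range is refused whole. The fingers move at their own pace and stop on an object; "newtons" is the grip in N (left out, the last holds). Time passes only in rows, so rows that do not move let the fingers close, or fill a call up. It gives the time, the measured TCP pose, the force, the opening and the grip force at its end, in the units of the state.
- get_obs(): the state, without advancing time (a new reading comes with each control period).
- grab_frame(name): name is "scene" or "top" or "wrist"; returns a dict with "image" (400x640x3 uint8, blue, green, red), "mtx" (3x3 intrinsics, pixels), "extrinsics" (4x4, takes a point from camera to world coordinates). Camera axes: x right, y up, looking along -z (the intrinsics and any distortion apply to the point x, -y, -z); pixel columns grow to the right and rows downward; lengths in m; the calibration is good to about 2 mm. A picture is of the moment at which its call begins. There is no depth.
- close_job(): hands the job in; it is judged then, once.
The state is a dict: "time": time; "joint_pos": joint angles; "dq": joint speeds; "joint_torque": joint torques, N m; "tcp_pos": TCP position; "eef_rot": TCP orientation; "contact_force": force on the tool from outside, world axes, zero at the start; "ft_torque": the same for the moment, N m; "opening": finger opening in m; "finger_force": force on a finger pad.
Only numpy, scipy, OpenCV 4.12 (cv2) and the standard library are available. Lean on these libraries where they do the work, as an engineer would, in place of code of your own. Each camera call takes 0.05 s, during which the arm holds its last target. There are 200 camera calls.

## Working session

There is one attempt and no reset: what is moved stays moved. The work goes in short steps, Python scripts to look and compute and a tool call to move; the robot and the scene stay as the last step left them, time stands still between calls to the robot, and variables do not carry over. Pictures are saved under pics/ and viewed, at most 10 in all, crops included, and the job is handed in when it is done.

Besides the shell and the picture viewer there is one more tool, called by a JSON object that holds its "name" and its "arguments". send_rows: Moves the arm, as the interface text tells. Its arguments: {"type":"object","properties":{"series":{"type":"array","items":{"type":"array","items":{"type":"array","items":{"type":"number"}}}},"newtons":{"type":"number"}},"required":["series"]}

```bash
mkdir -p pics; ls
python3 - <<'E'
from plant import *
import cv2,numpy as np
for n in ["scene","top"]:
    f=grab_frame(n); cv2.imwrite(f"pics/{n}0.png",f["image"]); np.savez(f"{n}0.npz",**f)
    print(n,f["mtx"].tolist(),np.round(f["extrinsics"],4).tolist(),[k for k in f])
o=get_obs();print({k:np.round(v,3).tolist() for k,v in o.items()})
E
```

```text
pics
scene [[501.49193870674003, 0.0, 316.1390099269115], [0.0, 501.49193870674003, 197.9929780508869], [0.0, 0.0, 1.0]] [[0.2395, -0.7863, 0.5695, 1.369], [0.9709, 0.1983, -0.1345, -0.1966], [-0.0072, 0.5851, 0.8109, 1.209], [0.0, 0.0, 0.0, 1.0]] ['image', 'mtx', 'extrinsics']
top [[380.13643155994737, 0.0, 318.9116736199034], [0.0, 380.13643155994737, 194.26802011915242], [0.0, 0.0, 1.0]] [[-0.0156, 0.9894, -0.1441, 0.3848], [-0.9999, -0.0155, 0.0016, -0.0164], [-0.0007, 0.1441, 0.9896, 1.3557], [0.0, 0.0, 0.0, 1.0]] ['image', 'mtx', 'extrinsics']
{'time': 0.1, 'joint_pos': [-1.204, 0.3, 1.522, -0.0, 1.321, -0.067], 'dq': [-0.0, -0.0, -0.002, 0.001, -0.0, 0.001], 'joint_torque': [0.001, -54.438, -36.237, -0.0, 0.003, 0.0], 'tcp_pos': [0.231, -0.499, 0.239], 'eef_rot': [0.977, 0.215, -0.0, -0.001], 'contact_force': [-0.097, 0.429, 0.247], 'ft_torque': [-0.059, -0.003, -0.035], 'finger_force': 0.0, 'opening': 0.085}
```

View pics/scene0.png

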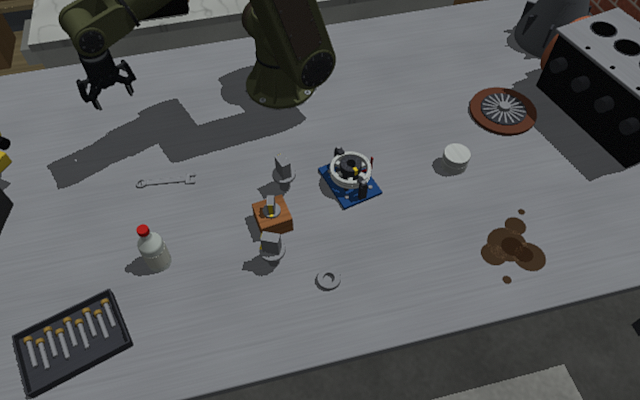

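View pics/top0.png

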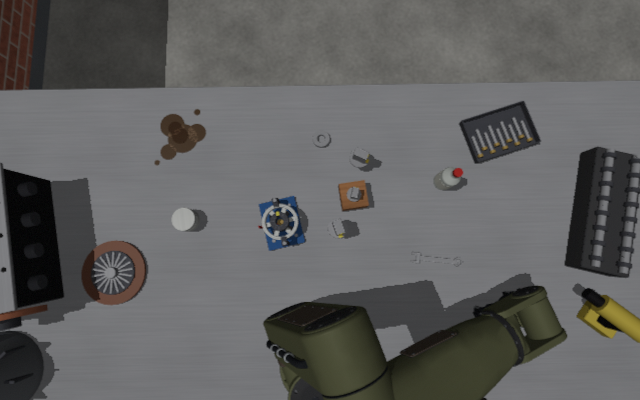

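Scene image: three shaft-like parts, at (270,207) in the wooden block, (284,170) standing loose and (271,245) standing loose. In the top view they are at (354,195), (337,229) and (361,158). I choose the one in the block, as described. The fixture is at scene (350,180) / top (281,222). One close crop will check the choice.

```bash
cat > h.py <<'E'
import numpy as np,cv2
def ray(f,u,v):
    K,E=f["mtx"],f["extrinsics"]
    d=np.linalg.solve(K,[u,v,1.]);d=E[:3,:3]@(d*[1,-1,-1]);return E[:3,3],d
def onz(f,u,v,z):
    o,d=ray(f,u,v);return o+d*(z-o[2])/d[2]
def proj(f,p):
    E=f["extrinsics"];c=E[:3,:3].T@(np.array(p)-E[:3,3]);q=f["mtx"]@(c*[1,-1,-1]);return q[:2]/q[2]
E
python3 - <<'E'
from h import *
s=np.load("scene0.npz");t=np.load("top0.npz")
a=cv2.resize(s["image"][130:270,240:390],None,fx=4,fy=4,interpolation=2)
b=cv2.resize(t["image"][140:260,250:380],None,fx=3.,fy=3,interpolation=2)
cv2.imwrite("pics/c1.png",a)
m=[("fix",s,350,180),("fix",t,281,222)]
for n,f in (("s",s),("t",t)):
    h=cv2.cvtColor(f["image"],cv2.COLOR_BGR2HSV)
    y=cv2.inRange(h,(22,120,90),(35,255,255))
    k,_,st,c=cv2.connectedComponentsWithStats(y)
    for i in range(1,k):
        if abs(c[i][0]-320)<80 and 130<c[i][1]<270:print(n,"yellow",st[i][4],c[i].round(1),onz(f,*c[i],.09).round(3))
    bl=cv2.inRange(h,(100,120,50),(125,255,255));wd=cv2.inRange(h,(5,110,60),(18,220,255))
    for nm,mk in(("blue",bl),("wood",wd)):
        k,_,st,c=cv2.connectedComponentsWithStats(mk)
        for i in range(1,k):
            if st[i][4]>100 and abs(c[i][0]-320)<90:print(n,nm,st[i],c[i].round(1),onz(f,*c[i],.012 if nm=="blue" else .06).round(3))
E
```

```text
s yellow 19 [354.9 168.8] [0.51  0.122 0.09 ]
s yellow 1 [356. 173.] [0.526 0.12  0.09 ]
s yellow 10 [270.8 215. ] [ 0.608 -0.143  0.09 ]
s yellow 1 [261. 233.] [ 0.658 -0.178  0.09 ]
s yellow 3 [260.3 247.7] [ 0.701 -0.188  0.09 ]
s blue [319 165  63  43 682] [349.  189.9] [0.524 0.104 0.012]
s wood [252 195  40  35 591] [271.4 213.4] [ 0.583 -0.139  0.06 ]
t yellow 7 [366.7 160.9] [ 0.682 -0.183  0.09 ]
t yellow 12 [277.  213.5] [0.506 0.123 0.09 ]
t yellow 10 [340.5 235.2] [ 0.431 -0.088  0.09 ]
t blue [279 196  20  20 126] [289.7 202.2] [0.553 0.086 0.012]
t blue [287 220  18  25 177] [296.9 236.5] [0.431 0.061 0.012]
t blue [266 235  22  15 135] [273.9 243.6] [0.408 0.142 0.012]
t wood [339 181  30  29 487] [352.8 195.3] [ 0.568 -0.135  0.06 ]
```

View pics/c1.png

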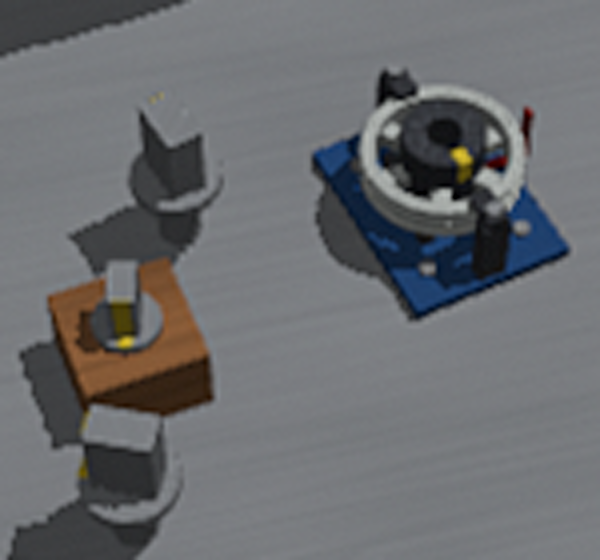

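The crop shows our shaft in the wooden block, with its yellow key mark at crop (125,342), about pixel (271,215), facing roughly +x. The two decoys stand loose on either side along x. The keyway's yellow mark is at crop (462,160). I'll move above the block.

{"name": "send_rows", "arguments": {"series": [[[0.026,0.028,0,0,0,-0.035,0],[0.026,0.028,0,0,0,-0.035,0],[0.026,0.028,0,0,0,-0.035,0],[0.026,0.028,0,0,0,-0.035,0],[0.026,0.028,0,0,0,-0.035,0]]], "newtons": 60}}

```text
time: 0.52
tcp_pos: [0.362, -0.3575, 0.2391]
eef_rot: [0.992, 0.128, -0.0, -0.0]
contact_force: [0.9, -0.2, -0.1]
opening: 0.0424
finger_force: 0.0
```

{"name": "send_rows", "arguments": {"series": [[[0.026,0.028,0,0,0,-0.035,0],[0.026,0.028,0,0,0,-0.035,0],[0.026,0.028,0,0,0,-0.035,0],[0.026,0.028,0,0,0,-0.035,0],[0.026,0.028,0,0,0,-0.035,0]]]}}

```text
time: 0.93
tcp_pos: [0.4921, -0.2173, 0.2391]
eef_rot: [0.999, 0.041, -0.0, -0.0]
contact_force: [1.0, -1.0, 0.2]
opening: 0.0431
finger_force: 0.0
```

{"name": "send_rows", "arguments": {"series": [[[0.026,0.028,0,0,0,-0.035,0],[0.026,0.028,0,0,0,-0.035,0],[0,0.0,0,0,0,-0.02,0],[0,0,0,0,0,0,0],[0,0,0,0,0,0,0]]]}}

```text
time: 1.35
tcp_pos: [0.5428, -0.1632, 0.2389]
eef_rot: [1.0, -0.003, -0.0, -0.0]
contact_force: [0.3, -0.8, -0.7]
opening: 0.0427
finger_force: 0.0
```

Run:
```python
from plant import *
from h import *
f=grab_frame("wrist"); cv2.imwrite("pics/w1.png",f["image"]); np.savez("w1.npz",**f)
print(f["mtx"].tolist(),f["extrinsics"].round(3).tolist())
f=grab_frame("top");np.savez("top1.npz",**f);f=grab_frame("scene");np.savez("scene1.npz",**f)
o=get_obs();print({k:np.round(v,4).tolist() for k,v in o.items()})
```

```text
[[315.7661475447003, 0.0, 316.81961046620137], [0.0, 315.7661475447003, 200.5872892212192], [0.0, 0.0, 1.0]] [[-0.004, 0.952, 0.307, 0.622], [-1.0, -0.004, -0.001, -0.163], [-0.0, -0.307, 0.952, 0.373], [0.0, 0.0, 0.0, 1.0]]
{'time': 1.5, 'joint_pos': [-0.3581, 0.3374, 1.4716, -0.0001, 1.3327, 1.2198], 'dq': [-0.0, -0.0024, -0.0035, 0.001, 0.0007, 0.005], 'joint_torque': [0.5205, -56.3812, -36.2946, 0.0097, -0.001, -0.018], 'tcp_pos': [0.5426, -0.164, 0.2394], 'eef_rot': [1.0, -0.0036, -0.0, 0.0], 'contact_force': [0.102, 0.2574, -0.0312], 'ft_torque': [0.0096, -0.0192, 0.0129], 'finger_force': 0.0, 'opening': 0.0428}
```

View pics/w1.png

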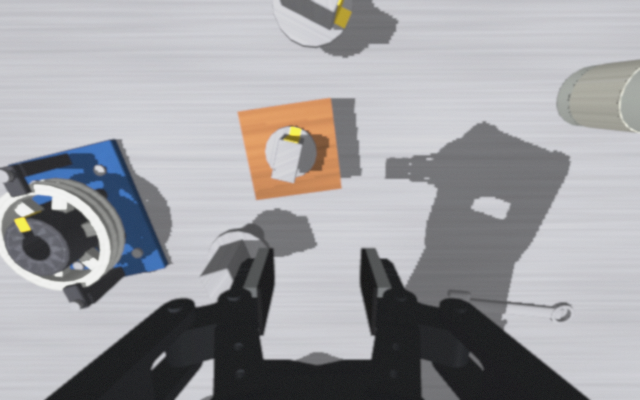

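The wrist view shows the wooden block centred near (292,149), with the tongue top around (287,160) and the key mark at (295,131). The hub bore is near (37,247) and its keyway mark at (23,225). I'll measure the shaft now.

Run:
```python
from h import *
f=np.load("w1.npz");im=f["image"];h=cv2.cvtColor(im,cv2.COLOR_BGR2HSV)
w=cv2.inRange(h,(5,100,60),(20,255,255));w[:,400:]=0;w[:90]=0
c=max(cv2.findContours(w,0,2)[0],key=cv2.contourArea)
q=cv2.approxPolyDP(c,8,True)[:,0];print(q.tolist())
P=np.array([onz(f,*p,.06) for p in q]);print("block",P.mean(0).round(4),len(q))
y=cv2.inRange(h,(25,150,120),(35,255,255))
k,_,st,cc=cv2.connectedComponentsWithStats(y)
for i in range(1,k):
    if st[i][4]>5:print("y",st[i],cc[i].round(1),onz(f,*cc[i],.068).round(4),onz(f,*cc[i],.09).round(4))
g=cv2.cvtColor(im,6)
print(g[120:190:4,262:322:4])
big=cv2.resize(im[95:205,230:350],None,fx=5,fy=5,interpolation=2);cv2.imwrite("pics/c2.png",big)
```

```text
[[330, 99], [239, 112], [257, 198], [340, 187]]
block [ 0.5722 -0.1374  0.06  ] 4
y [335   0  14  27 182] [341.5  14.9] [ 0.6894 -0.1841  0.068 ] [ 0.6845 -0.1825  0.09  ]
y [285 127  15  15 117] [293.6 134.5] [ 0.589  -0.1404  0.068 ] [ 0.5913 -0.142   0.09  ]
y [ 15 218  15  14 139] [ 22.3 224.4] [0.498  0.1448 0.068 ] [0.5069 0.1226 0.09  ]
[[169 171 170 172 172 172 172 168 166 164 163 161 162 159 158]
 [163 166 168 165 163 160 158 147 151 155 156 157 158 157 160]
 [161 159 158 157 160 183 200 225 224 203 125 164 167 168 169]
 [164 165 167 183 214 212 198 228 227 227 209 146 136 170 170]
 [173 174 194 213 214 138  93 111 125 137 119 120 101  97  95]
 [173 176 215 212 203 179 193 159 121  99  83 115 113  94  95]
 [168 196 215 212 205 211 209 207 205 183 117 114 114 104  95]
 [169 205 214 212 207 210 209 210 210 209 127 115 114 111  87]
 [172 212 213 210 210 212 213 211 208 204 117 114 112 114  95]
 [165 198 211 208 214 212 211 210 210 199 116 112 113 114  95]
 [169 184 209 205 213 211 213 212 208 170 115 112 113 110  90]
 [165 163 203 206 215 211 208 211 210 140 114 114 113  94  88]
 [163 164 174 195 211 210 211 211 211 135 112 113 106  87  87]
 [156 157 155 210 213 213 214 210 200 184 140 123 150 156 155]
 [152 151 163 215 214 207 207 208 189 171 159 154 153 150 145]
 [157 156 156 159 167 183 197 205 163 148 147 148 150 150 151]
 [155 155 155 153 150 150 148 148 149 149 150 151 153 154 155]
 [150 148 147 147 145 146 148 148 148 148 150 150 149 148 147]]
```

View pics/c2.png

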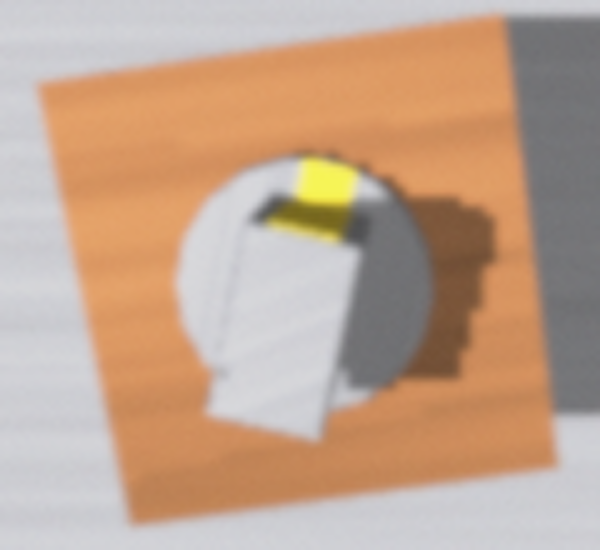

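The crop shows the tongue top corners at (247,222), (360,246), (322,440) and (207,415), and the collar centred about (304,285).

Run:
```python
from h import *
f=np.load("w1.npz")
P=np.array([onz(f,230+a/5,95+b/5,.113) for a,b in[(247,222),(360,246),(322,440),(207,415)]])
print(P.round(4),P.mean(0).round(4))
e=(P[0]+P[1]-P[2]-P[3])/2;print("len",np.hypot(*e[:2]),"ang",np.arctan2(e[1],e[0]))
print("collar",onz(f,230+304/5,95+285/5,.068).round(4))
y=onz(f,230+326/5,95+178/5,.068);print("mark",y.round(4))
f=np.load("w1.npz");im=f["image"]
for n in("top1","scene1"):
    g=np.load(n+".npz");h=cv2.cvtColor(g["image"],cv2.COLOR_BGR2HSV)
# hub: blue plate corners in wrist view
for u,v in[(22.3,224.4),(37,247)]:print(onz(f,u,v,.09).round(4))
for u,v in[(118,139),(167,265)]:print("plate",onz(f,u,v,.012).round(4))
```

```text
[[ 0.5899 -0.132   0.113 ]
 [ 0.586  -0.1504  0.113 ]
 [ 0.5532 -0.1433  0.113 ]
 [ 0.5576 -0.1239  0.113 ]] [ 0.5717 -0.1374  0.113 ]
len 0.03342976573759168 ang -0.22893217516625172
collar [ 0.5724 -0.1373  0.068 ]
mark [ 0.5927 -0.1421  0.068 ]
[0.5069 0.1226 0.09  ]
[0.4827 0.1151 0.09  ]
plate [0.5789 0.0625 0.012 ]
plate [0.4183 0.0311 0.012 ]
```

{"name": "send_rows", "arguments": {"series": [[[0.015,0.0135,0,0,0,-0.075,0],[0.0145,0.013,0,0,0,-0.075,0],[0,0,-0.02,0,0,-0.073,0],[0,0,-0.03,0,0,0,0],[0,0,-0.03,0,0,0,0]]]}}

```text
time: 1.92
tcp_pos: [0.5726, -0.1374, 0.159]
eef_rot: [0.993, -0.115, 0.001, 0.0]
contact_force: [0.8, -1.3, -0.5]
opening: 0.0429
finger_force: 0.0
```

{"name": "send_rows", "arguments": {"series": [[[0,0,-0.03,0,0,0,0],[0,0,-0.02,0,0,0,0],[0,0,-0.016,0,0,0,0],[0,0,-0.01,0,0,0,0],[0,0,0,0,0,0,0]]]}}

```text
time: 2.33
tcp_pos: [0.5716, -0.137, 0.0815]
eef_rot: [0.993, -0.115, -0.001, -0.0]
contact_force: [-0.2, 0.4, -0.3]
opening: 0.043
finger_force: 0.0
```

{"name": "send_rows", "arguments": {"series": [[[0,0,0,0,0,0,0],[0,0,0,0,0,0,-0.4],[0,0,0,0,0,0,-0.8],[0,0,0,0,0,0,-1],[0,0,0,0,0,0,-1]]]}}

```text
time: 2.75
tcp_pos: [0.5733, -0.1369, 0.0847]
eef_rot: [0.993, -0.114, 0.001, 0.0]
contact_force: [-2.3, -2.3, 7.5]
opening: 0.0194
finger_force: 59.3
```

{"name": "send_rows", "arguments": {"series": [[[0,0,0,0,0,0,-1],[0,0,0,0,0,0,-1],[0,0,0,0,0,0,-1],[0,0,0,0,0,0,-1],[0,0,0.005,0,0,0,-1]]]}}

```text
time: 3.17
tcp_pos: [0.5724, -0.1365, 0.0882]
eef_rot: [0.993, -0.114, -0.0, -0.0]
contact_force: [-0.5, 0.0, -5.6]
opening: 0.0193
finger_force: 58.9
```

{"name": "send_rows", "arguments": {"series": [[[0,0,0.015,0,0,0,-1],[0,0,0.025,0,0,0,-1],[0,0,0.03,0,0,0,-1],[0,0,0.03,0,0,0,-1],[0,0,0.03,0,0,0,-1]]]}}

```text
time: 3.58
tcp_pos: [0.5722, -0.1363, 0.2196]
eef_rot: [0.993, -0.114, -0.0, -0.0]
contact_force: [0.4, 0.8, -5.0]
opening: 0.0195
finger_force: 58.9
```

{"name": "send_rows", "arguments": {"series": [[[-0.015,0.02,0,0,0,0.08,-1],[-0.02,0.03,0,0,0,0.08,-1],[-0.02,0.03,0,0,0,0.08,-1],[-0.02,0.03,0,0,0,0.08,-1],[-0.015,0.02,0,0,0,0.08,-1]]]}}

```text
time: 4.0
tcp_pos: [0.4807, -0.0045, 0.2182]
eef_rot: [0.996, 0.088, -0.0, -0.0]
contact_force: [0.6, -0.1, -4.6]
opening: 0.0193
finger_force: 59.3
```

{"name": "send_rows", "arguments": {"series": [[[0,0,0,0,0,0.05,-1],[0,0,0,0,0,0,-1],[0,0,0,0,0,0,-1],[0,0,0,0,0,0,-1],[0,0,0,0,0,0,-1]]]}}

```text
time: 4.42
tcp_pos: [0.4829, -0.0071, 0.2181]
eef_rot: [0.994, 0.109, -0.0, -0.0]
contact_force: [-0.2, 0.7, -5.2]
opening: 0.0192
finger_force: 59.7
```

Run:
```python
from plant import *
from h import *
f=grab_frame("wrist"); cv2.imwrite("pics/w2.png",f["image"]); np.savez("w2.npz",**f)
f=grab_frame("top");np.savez("top2.npz",**f);f=grab_frame("scene");np.savez("scene2.npz",**f)
o=get_obs();print({k:np.round(v,4).tolist() for k,v in o.items()})
```

```text
{'time': 4.5667, 'joint_pos': [-0.0902, 0.1699, 1.7325, 0.0, 1.2395, 1.2611], 'dq': [0.003, -0.001, 0.0013, 0.0012, -0.0003, -0.0031], 'joint_torque': [-0.0072, -47.7097, -36.9945, -0.0014, 0.0063, 0.0171], 'tcp_pos': [0.4828, -0.0069, 0.2181], 'eef_rot': [0.994, 0.1095, -0.0002, -0.0], 'contact_force': [-0.7917, 1.3884, -4.2463], 'ft_torque': [0.0174, -0.0044, -0.0391], 'finger_force': 59.7128, 'opening': 0.0193}
```

View pics/w2.png

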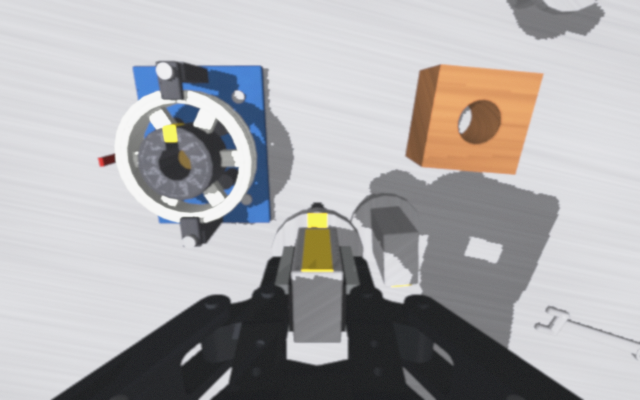

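The wrist view shows the shaft held, with its key mark on the tool axis at (317,222), and the block empty. The hub is unobstructed, with its bore near (176,162) and keyway mark at (170,133). A crop of the hub comes next.

Run:
```python
from h import *
f=np.load("w2.npz");im=f["image"]
big=cv2.resize(im[100:220,115:265],None,fx=5,fy=5,interpolation=2);cv2.imwrite("pics/c3.png",big)
h=cv2.cvtColor(im,cv2.COLOR_BGR2HSV)
y=cv2.inRange(h,(25,150,120),(35,255,255))
k,_,st,cc=cv2.connectedComponentsWithStats(y)
for i in range(1,k):
    if st[i][4]>5:print("y",st[i],cc[i].round(1),onz(f,*cc[i],.09).round(4))
b=cv2.inRange(h,(95,120,60),(125,255,255))
hull=cv2.convexHull(np.vstack([c for c in cv2.findContours(b,0,2)[0] if cv2.contourArea(c)>30]))
print(cv2.approxPolyDP(hull,6,True)[:,0].tolist())
for p in cv2.approxPolyDP(hull,6,True)[:,0]:print(onz(f,*p,.012).round(4))
```

```text
y [165 124  13  18 162] [170.8 133.2] [0.5074 0.1217 0.09  ]
y [309 213  17  15 235] [317.1 220.1] [ 0.4591 -0.0118  0.09  ]
y [302 230  31  41 900] [316.8 251.6] [ 0.4286 -0.0183  0.09  ]
[[268, 221], [224, 221], [185, 201], [145, 135], [134, 67], [261, 68]]
[0.4158 0.0367 0.012 ]
[0.4047 0.0865 0.012 ]
[0.4193 0.1328 0.012 ]
[0.484  0.1811 0.012 ]
[0.5493 0.1955 0.012 ]
[0.576  0.0717 0.012 ]
```

View pics/c3.png

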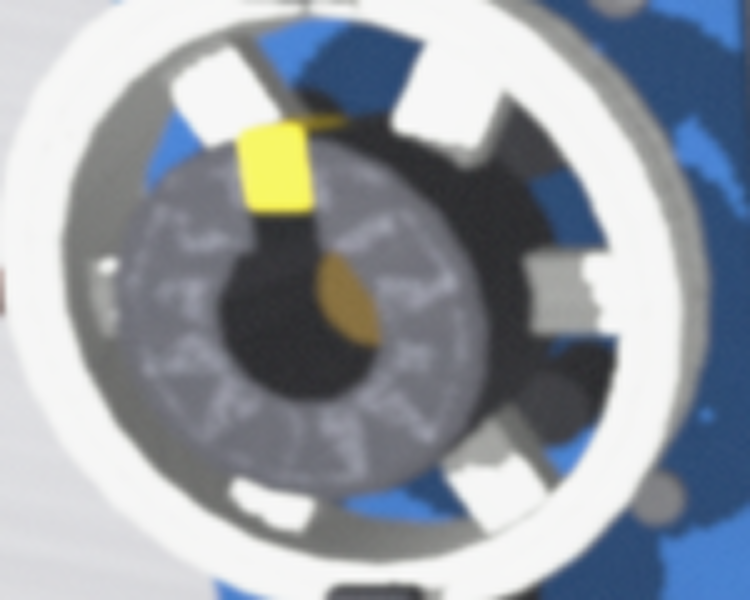

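The crop shows the hub face, the bore and the keyway, with the yellow mark centred at (276,168). I'll fit circles to edge points mapped onto the face plane.

Run:
```python
from h import *
f=np.load("w2.npz")
def M(L):return np.array([onz(f,115+(a-2)/5,100+(b-2)/5,.09)[:2] for a,b in L])
def circ(P):
    A=np.c_[2*P,np.ones(len(P))];s=np.linalg.lstsq(A,(P**2).sum(1),rcond=None)[0];r=np.sqrt(s[2]+s[0]**2+s[1]**2)
    print(s[:2].round(4),r.round(4),(np.hypot(*(P-s[:2]).T)-r).round(4));return s[:2]
a=circ(M([(122,300),(128,240),(165,170),(420,190),(470,250),(488,320),(475,390),(440,450),(400,480),(320,495),(250,485),(180,440),(140,380)]))
b=circ(M([(240,255),(220,300),(222,340),(245,375),(275,395),(310,402),(350,390),(380,345),(378,300),(350,262),(322,248)]))
y=M([(240,133),(303,124),(313,210),(247,213)])
d=(y[0]+y[1]-y[2]-y[3]);print("edge ang",np.arctan2(d[1],d[0]))
for c in(a,b):v=y.mean(0)-c;print("ang",np.arctan2(v[1],v[0]),np.hypot(*v))
p=lambda u,v:onz(f,u,v,.012)
e=p(261,68)-p(268,221);print("plate",np.arctan2(e[1],e[0]));e=p(134,67)-p(261,68);print(np.arctan2(e[1],e[0])-np.pi/2)
# shaft in hand: key mark on collar, z = tcp-.0? collar top
for m in [(317.1,220.1)]:print(onz(f,*m,.2181-.068+.053).round(4))
```

```text
[0.4827 0.116 ] 0.031 [-0.0009 -0.0006  0.0005  0.0001  0.0007  0.0002 -0.0008 -0.0004 -0.0001
 -0.0002  0.0008  0.0008 -0.0001]
[0.4824 0.1165] 0.0139 [ 0.0002 -0.0004  0.0001  0.0002  0.0001  0.     -0.0002 -0.0002  0.0003
  0.0002 -0.0003]
edge ang 0.18102950427033054
ang 0.2611214091373592 0.024977900439164823
ang 0.23813352451403852 0.02515013925139535
plate 0.2148331250664777
0.2123737187959509
[ 0.5024 -0.002   0.2031]
```

{"name": "send_rows", "arguments": {"series": [[[0,0.02,0,0,0,0,-1],[0,0.03,0,0,0,0,-1],[0,0.035,0,0,0,0,-1],[0,0.025,0,0,0,0,-1],[0,0.013,0,0,0,0,-1]]]}}

```text
time: 4.98
tcp_pos: [0.4825, 0.1188, 0.2182]
eef_rot: [0.994, 0.111, -0.0, -0.0]
contact_force: [0.5, -1.2, -4.5]
opening: 0.0196
finger_force: 60.3
```

{"name": "send_rows", "arguments": {"series": [[[0,0,-0.01,0,0,0,-1],[0,0,-0.02,0,0,0,-1],[0,0,-0.015,0,0,0,-1],[0,0,-0.005,0,0,0,-1],[0,0,0,0,0,0,-1]]]}}

```text
time: 5.4
tcp_pos: [0.4822, 0.1158, 0.1669]
eef_rot: [0.994, 0.11, -0.001, 0.0]
contact_force: [0.3, -0.2, -5.4]
opening: 0.0195
finger_force: 60.2
```

{"name": "send_rows", "arguments": {"series": [[[0,0,0,0,0,0,-1],[0,0,-0.003,0,0,0,-1],[0,0,-0.003,0,0,0,-1],[0,0,-0.003,0,0,0,-1],[0,0,0,0,0,0,-1]]]}}

```text
time: 5.82
tcp_pos: [0.4825, 0.1164, 0.1589]
eef_rot: [0.994, 0.11, -0.0, 0.0]
contact_force: [-0.0, 0.2, -5.0]
opening: 0.0191
finger_force: 60.2
```

Run:
```python
from plant import *
from h import *
o=get_obs();print({k:np.round(o[k],4).tolist() for k in("tcp_pos","eef_rot","contact_force","ft_torque","opening")})
g=grab_frame("scene");a=cv2.resize(g["image"][100:230,290:420],None,fx=4.5,fy=4.5,interpolation=2)
f=grab_frame("wrist");cv2.imwrite("pics/w3.png",f["image"]);np.savez("w3.npz",**f);cv2.imwrite("pics/s3.png",a)
```

```text
{'tcp_pos': [0.4825, 0.1164, 0.1589], 'eef_rot': [0.9939, 0.1101, -0.0002, 0.0], 'contact_force': [-0.0312, 0.2488, -5.02], 'ft_torque': [0.011, 0.0037, -0.0366], 'opening': 0.0191}
```

View pics/w3.png

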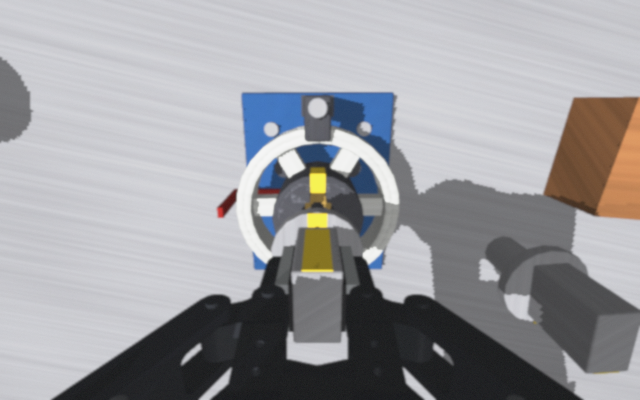

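The wrist view shows the keyway mark (318,180) and key mark (317,220) in line, with the tip at the bore. I'll push in gently.

{"name": "send_rows", "arguments": {"series": [[[0,0,-0.003,0,0,0,-1],[0,0,-0.003,0,0,0,-1],[0,0,-0.003,0,0,0,-1],[0,0,-0.001,0,0,0,-1],[0,0,0,0,0,0,-1]]]}}

```text
time: 6.33
tcp_pos: [0.4825, 0.1164, 0.1489]
eef_rot: [0.994, 0.11, -0.0, 0.0]
contact_force: [0.8, -0.3, -4.4]
opening: 0.0191
finger_force: 60.2
```

{"name": "send_rows", "arguments": {"series": [[[0,0,-0.002,0,0,0,-1],[0,0,-0.002,0,0,0,-1],[0,0,-0.002,0,0,0,-1],[0,0,-0.001,0,0,0,-1],[0,0,0,0,0,0,-1]]]}}

```text
time: 6.75
tcp_pos: [0.4826, 0.1164, 0.142]
eef_rot: [0.994, 0.11, -0.0, -0.0]
contact_force: [-0.2, 0.2, -4.8]
opening: 0.0193
finger_force: 60.2
```

Free so far, with the tip about 16 mm in. Continuing.

{"name": "send_rows", "arguments": {"series": [[[0,0,-0.002,0,0,0,-1],[0,0,-0.002,0,0,0,-1],[0,0,-0.002,0,0,0,-1],[0,0,-0.001,0,0,0,-1],[0,0,0,0,0,0,-1]]]}}

```text
time: 7.17
tcp_pos: [0.4826, 0.1164, 0.135]
eef_rot: [0.994, 0.11, -0.0, 0.0]
contact_force: [0.2, 0.5, -5.1]
opening: 0.0192
finger_force: 60.2
```

{"name": "send_rows", "arguments": {"series": [[[0,0,-0.002,0,0,0,-1],[0,0,-0.002,0,0,0,-1],[0,0,-0.002,0,0,0,-1],[0,0,-0.002,0,0,0,-1],[0,0,0,0,0,0,-1]]]}}

```text
time: 7.58
tcp_pos: [0.4826, 0.1164, 0.1269]
eef_rot: [0.994, 0.11, -0.0, 0.0]
contact_force: [-0.3, -0.2, -5.0]
opening: 0.0194
finger_force: 60.6
```

{"name": "send_rows", "arguments": {"series": [[[0,0,-0.002,0,0,0,-1],[0,0,-0.002,0,0,0,-1],[0,0,-0.001,0,0,0,-1],[0,0,-0.001,0,0,0,-1],[0,0,0,0,0,0,-1]]], "newtons": 90}}

```text
time: 8.0
tcp_pos: [0.4828, 0.1165, 0.1214]
eef_rot: [0.994, 0.11, 0.0, -0.0]
contact_force: [-1.7, -0.7, 4.0]
opening: 0.0191
finger_force: 91.3
```

{"name": "send_rows", "arguments": {"series": [[[0,0,-0.001,0,0,0,-1],[0,0,-0.001,0,0,0,-1],[0,0,-0.001,0,0,0,-1],[0,0,-0.001,0,0,0,-1],[0,0,0,0,0,0,-1]]]}}

```text
time: 8.42
tcp_pos: [0.4829, 0.1165, 0.1176]
eef_rot: [0.994, 0.11, 0.0, -0.0]
contact_force: [-2.4, -0.5, 6.9]
opening: 0.0187
finger_force: 91.7
```

{"name": "send_rows", "arguments": {"series": [[[0,0,-0.001,0,0,0,-1],[0,0,-0.001,0,0,0,-1],[0,0,-0.001,0,0,0,-1],[0,0,0,0,0,0,-1],[0,0,0,0,0,0,-1]]]}}

```text
time: 8.83
tcp_pos: [0.4829, 0.1165, 0.1149]
eef_rot: [0.994, 0.11, 0.0, -0.0]
contact_force: [-3.3, -1.0, 9.3]
opening: 0.0188
finger_force: 92.7
```

{"name": "send_rows", "arguments": {"series": [[[0,0,-0.001,0,0,0,-1],[0,0,-0.001,0,0,0,-1],[0,0,0,0,0,0,-1],[0,0,0,0,0,0,-1],[0,0,0,0,0,0,-1]]]}}

```text
time: 9.25
tcp_pos: [0.483, 0.1165, 0.1148]
eef_rot: [0.994, 0.11, 0.001, 0.0]
contact_force: [-16.4, -3.5, 34.5]
opening: 0.0187
finger_force: 96.4
```

Run:
```python
from plant import *
from h import *
g=grab_frame("scene");a=cv2.resize(g["image"][110:220,290:410],None,fx=3.3,fy=5,interpolation=2)
f=grab_frame("wrist");b=cv2.resize(f["image"][80:330,230:410],(396,550))
cv2.imwrite("pics/e.png",np.hstack([a,b]))
o=get_obs();print({k:np.round(o[k],4).tolist() for k in("time","tcp_pos","eef_rot","dq","contact_force","ft_torque","opening","finger_force")})
```

```text
{'time': 9.35, 'tcp_pos': [0.4831, 0.1165, 0.1148], 'eef_rot': [0.9939, 0.1102, 0.0009, -0.0], 'dq': [0.0003, 0.0014, -0.0008, -0.0002, -0.0002, 0.0011], 'contact_force': [-16.129, -3.9683, 34.9792], 'ft_torque': [-0.5712, 2.9425, 0.0503], 'opening': 0.0192, 'finger_force': 96.4256}
```

View pics/e.png

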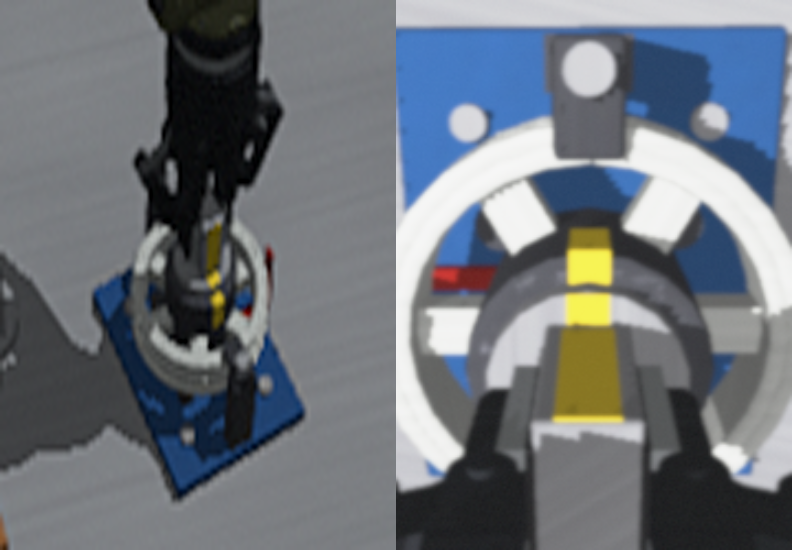

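The picture shows the collar seated on the hub face, its key mark running into the keyway mark at about (590,290). The arm is stationary and pressing with about 35 N. Handing in.

```bash
python3 -c "
from plant import *
print(close_job())"
```

```text
the job is handed in; nothing more can be done
None
```

The shaft is in the pulley hub with its key in the keyway and its collar down on the hub face, and I handed the job in at about 9.4 s with the arm still gripping the tongue (about 96 N) and pressing it home (about 35 N); `close_job()` returned no verdict.

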